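# Prop the cradle catch and take out the battery module

## Robot

A 6-joint arm with a two-finger parallel gripper is mounted at the origin on the work surface. World frame = base frame: x ahead of the robot, y to its left, z up, the work surface at z = 0. Lengths are in mm, angles in rad, forces in N, time in s.
With the tool pointing down it reaches from about 350 to 775 mm from the base axis. Payload 7.3 kg.
Tool frame: the origin (TCP) lies on the centre line of the jaws, within the pads' length; the fingertips stand 17 mm ahead of it and the grasp point (between the pads) lies 2 mm behind it; z points along the fingers, y is the line along which they close (so a half turn about z gives the same grasp; the last joint's range is limited). The gripper opens to 92 mm and grips with 3 to 60 N. Pads are 19 mm wide; open, the fingers measure 130 mm over their backs; the gripper's body (75 mm by 190 mm) begins 47 mm behind the grasp point.
Start: joints at [-1.354, 0.342, 1.524, -0, 1.275, -0.146], TCP at [186.342, -490.836, 243.741] pointing down, gripper open.
Joint ranges: [-2.53, 2.53], [-0.77, 2.02], [0.04, 2.7], [-1, 4.14], [0.28, 2.66], [-3.11, 3.11]. Speed limits (rad/s): [2.57, 2.57, 3.14, 3.14, 3.14, 3.14].

## Interface

Orientations are given as [roll, pitch, yaw] about the fixed x, y, z axes, in that order (R = Rz(yaw) Ry(pitch) Rx(roll)).
In Python, from plant import bot gives the robot as it stands. The module is installed in compiled form; this text tells all that it offers.
- The arm moves only by the shell command python3 -m pendant 'ROWS'. ROWS is JSON, a list of rows, each a list of 3 entries, a list of its own where there are three numbers: the shift along the world's x, y, z as a fraction of full scale, then the turn, a rotation vector about the world's x, y, z as a fraction of full scale, then the opening, from -1 (shut) to 1 (fully open), so that 0 is half open. In form: [[[tx, ty, tz], [rx, ry, rz], claw], ...]. A call has exactly 10 rows; each row shifts and turns the commanded pose from where the row before left it; what a row does not reach is not made up. Full scale, the value 1, is 30 mm for a shift and 0.12 rad for a turn. A row lasts 1/12 s, in which the tool goes at most 41.7 mm and 7.16 degrees, less where a joint would pass 70% of its speed; a pose out of reach is approached as far as the arm can. A call with a number of a shift or a turn outside -1 to 1 is refused whole. A call with a gripper value outside its range is refused whole. The fingers move at their own pace and stop on an object; the grip force is fixed at half the most. Time passes only in rows, so rows that do not move let the fingers close, or fill a call up. It gives the time, the measured TCP pose, the force, the opening and the grip force at its end, in the units of the state.
- bot.get_obs(): the state, without advancing time (a new reading comes with each control period).
- bot.capture(name): name is "scene" or "top" or "wrist"; returns the picture (480x640x3 uint8, blue, green, red); there is no depth.
- bot.camera_params(name): a dict with "fovy" (degrees; the focal length in pixels is half the picture's height over the tangent of half this angle, whatever the lens; pixels are square), "cx", "cy" (the principal point, pixels), "camera_from_world" (4x4, takes a point from world to camera coordinates). Camera axes: x right, y down, z forward; pixel columns grow to the right and rows downward; lengths in mm; the calibration is good to about 2 mm. The wrist camera is an equidistant fisheye: a pixel r from the principal point sees the ray r / f radians off the axis. A picture is of the moment at which its call begins: read the wrist's pose just before it. camera_params takes no time and is no camera call; for the wrist camera it gives the pose at the moment of the call.
- bot.close_job(): hands the job in; it is judged then, once.
The state is a dict: "time": time; "joint_positions": joint angles; "dq": joint speeds; "tau": joint torques, N m; "tool_pos": TCP position; "tcp_rot": TCP orientation; "contact_force": force on the tool from outside, world axes, zero at the start; "moment": the same for the moment, N m; "grip_width": finger opening in mm; "finger_force": force on a finger pad.
Only numpy, scipy, OpenCV 4.12 (cv2) and the standard library are available. Lean on these libraries where they do the work, as an engineer would, in place of code of your own. Each camera call takes 0.05 s, during which the arm holds its last target. There are 200 camera calls.

## Task

The battery module is locked in its charging cradle by a sprung catch: push the wooden wedge into the latch until its head comes up against the stop post, and let go so that the wedge alone holds the catch open. Then swing the catch end of the module up, draw its lip out from under the ledge, and set the module down gently, upright and flat, inside the white tray. Leave the wedge holding the catch open, and do not disturb the screwdriver, the meter and the jar.

Things in the scene. Friction and masses are not known exactly. Their poses are not given: they have to be found in the camera images.
- dock: Fixed grey charging cradle, 240 x 84 mm. Origin: on the bench under the middle of the seated module; +x runs from the ledge end to the latch end, z up. Its base is 6 mm thick (module's underside at z = 6). Side guides up to z = 14 at y = +-33 to +-39; a ridge 5 mm high at x = -69 keeps the module from sliding to -x. All x, y, z in these notes are mm, in the part's own axes.
- ledge (a point): Cradle's ledge: lower inner edge (x -79, z 25.5) of a steel bridge over the module's lip; the bridge spans x -99 to -79, y +-42, top at z = 34, open behind.
- housing (a point): Middle of the flat top (z 32) of the latch housing at the cradle's +x end: x 69 to 137, y -20 to 20. Stop post and catch plate stand on it. The wedge lies on this top and is pushed along the cradle's +y through the gap between post and plate, straight face against the post.
- stop_post (a point): Fixed steel stop post on the housing: x 87 to 97, y -15 to 15, z 32 to 58. This point is its bottom corner at x 97, y -15: end where the wedge comes in, face towards the catch plate. The gap from there to the plate is 10 mm with the catch shut (x 97 to 107), open at the top and both y ends. The wedge is home when its head's shoulder meets the post's -y end.
- catch (a joint): Sprung catch, slides along the cradle's +x: 0 shut (tongue 9 mm over the shelf at the module's end), stop at 0.020 m. A spring always shuts it (3.6 N at 0, 6 N at 0.014). The module is free above 0.009; properly open is above 0.011; the wedge fully home gives about 0.014. Pushing the wedge in takes up to about 15 N.
- catch_plate (a point): Middle of the face, towards the stop post, of the catch's upright steel plate (cradle x 107, y 0, z 45 when shut; moves with the catch). Plate 6 mm thick, 20 mm wide in y, top at z = 58.
- prop_head (a point): Loose wooden wedge, 135 mm long, 30 tall, 70 g; point: centre of its head, half-way up. +x head to tip, z up. Head x -22.5 to 22.5, y -17 to 17; neck y -17 to 7 up to x 57.5; then a taper, on the -y side only, to the tip. Face y = 7 is straight; on that side the head stands 10 mm proud (shoulder at x 22.5). Home: wedge +x along cradle +y, wedge +y to cradle -x.
- prop_tip (a point): Middle of the wedge's tip, half-way up: wedge x 112.5, 4 mm thick (wedge y 3 to 7).
- pack_c (a point): Loose grey battery module, 350 to 700 g; point: its centre, 37 mm over its underside; axes as the cradle's when seated. Body x -65 to 65, 60 wide, 34 tall, but only a 12 mm high shelf at x 49 to 65, under the catch's tongue. To free it: tilt the +x end up 12 to 20 degrees about the bottom edge at x -65, draw it some 18 mm to +x over the housing, then up. Just 4 mm free before the housing.
- pack_lip (a point): Outer end of the module's lip, which sticks out 22 mm from the -x end (x -87 to -65), y -20 to 20, 8 to 16 mm above the underside; seated, its outer 8 mm lie under the ledge, 3.5 mm below it.
- pack_grip (a point): Centre of the module's carrying handle: a bar along the module's x, 94 mm long, 16 wide, 12 high, on two posts with 74 mm between them; 68 mm above the module's underside, 34 mm above its body's top.
- tray: Fixed white tray, 210 x 115 mm outside, walls 5 mm thick and 18 mm tall, inner floor 5 mm above the bench. Origin: on the bench under its centre; its long side is its x.
- driver: Screwdriver lying on the bench, 120 mm: leave alone.
- meter: Handheld meter lying on the bench, 150 x 75 x 34 mm, origin under its middle: leave alone.
- jar: Glass jar, 60 mm across, 90 mm tall, origin under its middle: leave alone.
Not all that is in view belongs to the job. Of the things like the part that bears pack_c, leave any that is turquoise; of the rest the smaller one is meant.

How it is judged:
By the outcome, as a careful person would: the job done as asked, in the order asked, and still so for the second after the job is handed in, with the robot touching nothing.
It also fails if it takes over 54 s, if anything falls off the work surface, if the arm or the gripper's body presses on something with over 40 N, if the wrist force passes 120 N, or if a joint passes its speed limit or range.

## Working session

There is one attempt and no reset: what is moved stays moved. The work goes in short steps, Python scripts to look and compute and a shell command to move; the robot and the scene stay as the last step left them, time stands still between calls to the robot, and variables do not carry over. Pictures are saved under pics/ and viewed, at most 12 in all, crops included, and the job is handed in when it is done.

```bash
mkdir -p pics
python3 - <<'E'
from plant import bot
import cv2,numpy as np
np.set_printoptions(precision=3,suppress=True)
o=bot.get_obs();print(o)
for n in("scene","top"):
    p=bot.camera_params(n);print(n,p)
    cv2.imwrite(f"pics/{n}0.png",bot.capture(n))
E
```

```text
{'time': 0.0, 'joint_positions': array([-1.354,  0.343,  1.525, -0.   ,  1.275, -0.146]), 'dq': array([ 0.   ,  0.001, -0.   , -0.   , -0.   , -0.001]), 'tau': array([  0.   , -43.124, -24.422,   0.072,   0.056,  -0.   ]), 'tool_pos': array([ 186.281, -490.444,  243.048]), 'tcp_rot': array([-3.14 , -0.   ,  0.363]), 'contact_force': array([ 0.411,  0.222, -0.286]), 'moment': array([0.005, 0.067, 0.002]), 'finger_force': 0.0, 'grip_width': 92.18386245548481}
scene {'fovy': 46.20835553373412, 'cx': 322.2443774913304, 'cy': 235.04044740309584, 'camera_from_world': array([[  -0.717,    0.697,    0.006,  329.138],
       [   0.591,    0.613,   -0.524, -351.688],
       [  -0.368,   -0.373,   -0.852, 1371.662],
       [   0.   ,    0.   ,    0.   ,    1.   ]])}
top {'fovy': 47.5608946210576, 'cx': 324.9116622642307, 'cy': 251.62986598896651, 'camera_from_world': array([[ -0.015,  -1.   ,  -0.011, 108.045],
       [ -0.996,   0.016,  -0.087, 557.239],
       [  0.087,   0.01 ,  -0.996, 969.243],
       [  0.   ,   0.   ,   0.   ,   1.   ]])}
```

View pics/top0.png

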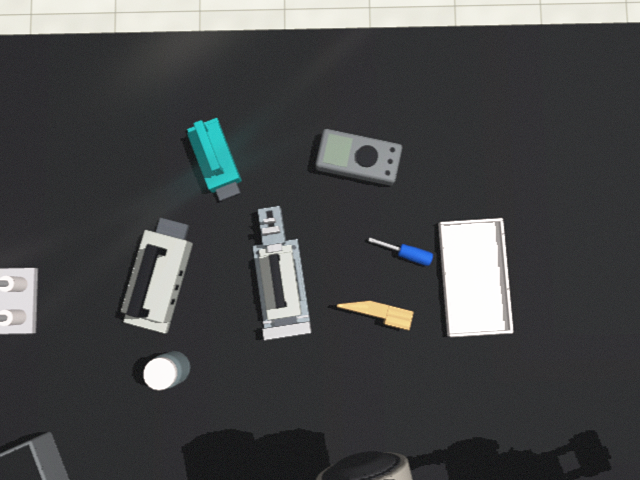

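View pics/scene0.png

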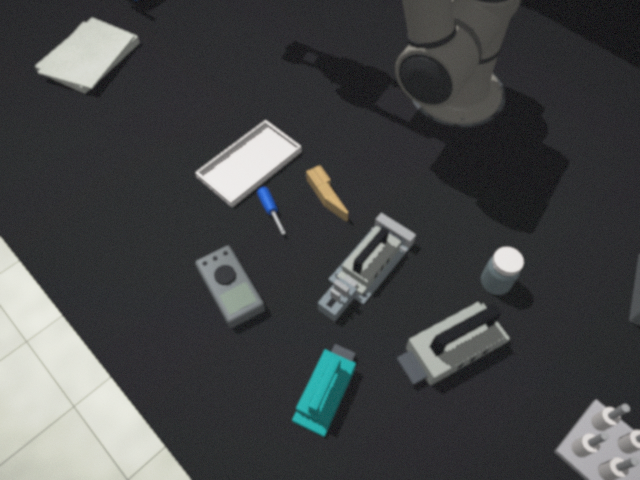

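The top view shows three module-like things: a turquoise one at (213,155), a large grey one at (157,280), and a smaller grey one seated in the cradle at (281,283). The seated one is meant because it isn't turquoise and is the smaller of the other two. The wedge is at (375,312) with its tip pointing left, and the tray is at (475,278). I'll confirm with an enlarged crop.

```bash
cat > h.py <<'E'
import cv2,numpy as np
from plant import bot
np.set_printoptions(precision=2,suppress=True)
def ray(n,uv,p=None):
    p=p or bot.camera_params(n); f=240/np.tan(np.radians(p["fovy"])/2)
    uv=np.atleast_2d(np.float64(uv)); d=(uv-[p["cx"],p["cy"]])/f
    if n=="wrist":
        r=np.linalg.norm(d,axis=1,keepdims=True); v=np.c_[d/np.maximum(r,1e-9)*np.sin(r),np.cos(r)]
    else: v=np.c_[d,np.ones(len(d))]
    T=p["camera_from_world"]; R=T[:3,:3]
    return -R.T@T[:3,3], v@R
def plane(n,uv,z,p=None):
    c,v=ray(n,uv,p); return c+v*((z-c[2])/v[:,2])[:,None]
def proj(n,X,p=None):
    p=p or bot.camera_params(n); f=240/np.tan(np.radians(p["fovy"])/2)
    T=p["camera_from_world"]; q=np.atleast_2d(X)@T[:3,:3].T+T[:3,3]
    if n=="wrist":
        s=np.linalg.norm(q[:,:2],axis=1,keepdims=True); d=q[:,:2]/s*np.arctan2(s,q[:,2:])
    else: d=q[:,:2]/q[:,2:]
    return d*f+[p["cx"],p["cy"]]
E
python3 - <<'E'
from h import *
im=cv2.imread("pics/top0.png")
cv2.imwrite("pics/c1.png",cv2.resize(im[200:345,240:420],None,fx=4.1,fy=4.1,interpolation=cv2.INTER_CUBIC))
hsv=cv2.cvtColor(im,cv2.COLOR_BGR2HSV)
m=cv2.inRange(hsv,(8,80,90),(28,255,255)); 
c=max(cv2.findContours(m,0,1)[0],key=cv2.contourArea)
print("wedge area",cv2.contourArea(c)); a=cv2.approxPolyDP(c,1.5,True)[:,0]; print(a); print(plane("top",a,30))
m=cv2.inRange(im,(170,170,170),(255,255,255)); m[:, :430]=0; m[:200]=0
c=max(cv2.findContours(m,0,1)[0],key=cv2.contourArea); r=cv2.minAreaRect(c); b=cv2.boxPoints(r)
w=plane("top",b,18); print("tray",w,w.mean(0),[np.linalg.norm(w[i]-w[i-1]) for i in range(4)])
E
```

```text
wedge area 1008.0
[[337 304]
 [338 307]
 [382 317]
 [385 319]
 [385 324]
 [408 330]
 [413 313]
 [410 310]
 [370 300]]
[[463.42  79.05  30.  ]
 [458.02  77.34  30.  ]
 [439.    -1.31  30.  ]
 [435.35  -6.6   30.  ]
 [426.45  -6.38  30.  ]
 [415.2  -47.24  30.  ]
 [445.32 -57.06  30.  ]
 [450.75 -51.83  30.  ]
 [469.7   19.54  30.  ]]
tray [[ 611.04 -113.07   18.  ]
 [ 618.73 -230.34   18.  ]
 [ 408.01 -238.13   18.  ]
 [ 400.37 -123.01   18.  ]] [ 509.54 -176.14   18.  ] [np.float64(210.90349552782538), np.float64(117.52642340099317), np.float64(210.86166129441253), np.float64(115.3682166942031)]
```

View pics/c1.png

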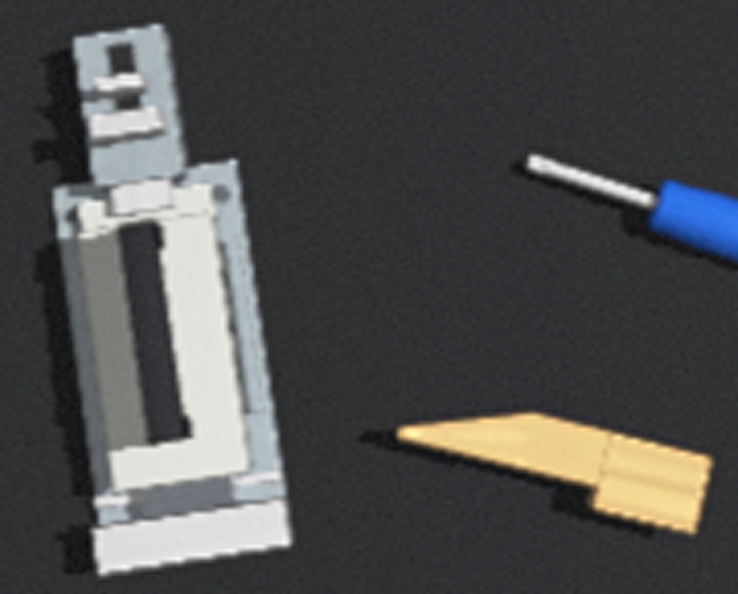

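The crop confirms it: the seated grey module with the black handle is at about (281,283). The latch is at the upper end, with the post at crop (126,113) and the plate at (120,78). The wedge tip points left at crop (398,432).

Run:
```python
from h import *
from scipy.optimize import least_squares
P=bot.camera_params("top"); print("cam",ray("top",[320,240],P)[0])
# crop px, dock coords (bridge top, housing end, post top, plate top)
D=[((95,528),(-79,42,34)),((285,500),(-79,-42,34)),((290,546),(-99,-42,34)),((98,575),(-99,42,34)),
((73,38),(137,20,32)),((163,25),(137,-20,32)),((185,174),(69,-20,32))]
px=np.array([d[0] for d in D])/4.1+[240,200]-.38; X=np.array([d[1] for d in D],float)
def W(q,X): 
    c,s=np.cos(q[2]),np.sin(q[2]); return X@np.array([[c,s,0],[-s,c,0],[0,0,1]])+[q[0],q[1],0]
f=lambda q:(proj("top",W(q,X),P)-px).ravel()
r=least_squares(f,[500,110,.14],loss="soft_l1"); print("dock",r.x, f(r.x).reshape(-1,2))
for n,p in dict(stop=(97,-15,32),posttop=(97,-15,58),posttop2=(97,15,58),grip=(0,0,74)).items(): print(n,W(r.x,np.array([p],float)), (proj("top",W(r.x,np.array([p],float)),P)-[240,200]+.38)*4.1)
# wedge: top outline, pixel centres
Dw=[((398,432),(112.5,5,30)),((530,413),(57.5,-17,30)),((712,460),(-22.5,-17,30)),((694,533),(-22.5,17,30)),((597,487),(22.5,7,30))]
px=np.array([d[0] for d in Dw])/4.1+[240,200]-.38; X=np.array([d[1] for d in Dw],float)
r=least_squares(f,[440,-30,1.4],loss="soft_l1"); print("wedge",r.x,f(r.x).reshape(-1,2))
```

```text
cam [ 472.22   89.96 1015.15]
dock [505.54 182.47   0.14] [[-0.4   0.26]
 [-0.32 -0.07]
 [ 0.13 -0.14]
 [ 0.45 -0.03]
 [ 0.24  0.02]
 [-0.07 -0.14]
 [-0.02  0.1 ]]
stop [[603.68 180.9   32.  ]] [[164.61 114.16]]
posttop [[603.68 180.9   58.  ]] [[158.99 106.28]]
posttop2 [[599.57 210.62  58.  ]] [[ 90.41 116.83]]
grip [[505.54 182.47  74.  ]] [[153.39 332.16]]
wedge [437.59 -30.74   1.31] [[ 0.18  0.07]
 [ 0.59  0.2 ]
 [-0.45 -0.47]
 [-0.39  0.26]
 [ 0.09 -0.09]]
```

The fit residuals are under 1 px. The dock is at (505.5, 182.5) with yaw 0.14, the wedge at (437.6, −30.7) with yaw 1.31, and the tray centre at (509.5, −176) with yaw 0.04. I'll move above the wedge.

```bash
python3 -m pendant '[[[0.42,0.77,0],[0,0,0.39],1],[[0.42,0.77,0],[0,0,0.39],1],[[0.42,0.77,0],[0,0,0.39],1],[[0.42,0.77,0],[0,0,0.39],1],[[0.42,0.77,0],[0,0,0.39],1],[[0.42,0.77,0],[0,0,0.39],1],[[0.42,0.77,0],[0,0,0.39],1],[[0.42,0.77,0],[0,0,0.39],1],[[0.42,0.77,0],[0,0,0.39],1],[[0.42,0.77,0],[0,0,0.39],1]]'
python3 -m pendant '[[[0.42,0.77,-0.3],[0,0,0.39],1],[[0.42,0.77,-0.3],[0,0,0.39],1],[[0.42,0.77,-0.3],[0,0,0.39],1],[[0.42,0.77,-0.3],[0,0,0.39],1],[[0.42,0.77,-0.3],[0,0,0.39],1],[[0.42,0.77,-0.3],[0,0,0.39],1],[[0.42,0.77,-0.3],[0,0,0.39],1],[[0.42,0.77,0],[0,0,0.39],1],[[0.4,0.77,0],[0,0,0.39],1],[[0,0,0],[0,0,0.39],1]]'
python3 - <<'E'
from h import *
o=bot.get_obs();P=bot.camera_params("wrist");print(o["tool_pos"],o["tcp_rot"],o["time"])
im=bot.capture("wrist");cv2.imwrite("pics/w1.png",im)
import pickle;pickle.dump(P,open("w1.pkl","wb"))
E
```

```text
time: 0.93
tool_pos: [312.6, -258.5, 243.5]
tcp_rot: [-3.141, -0.0, 0.833]
contact_force: [0.2, 0.2, -1.1]
grip_width: 92.1
finger_force: 0.0
time: 1.77
tool_pos: [426.3, -48.8, 180.4]
tcp_rot: [-3.141, -0.001, 1.304]
contact_force: [-1.0, -0.6, 0.1]
grip_width: 91.7
finger_force: 0.0
[426.26 -48.81 180.39] [-3.14 -0.    1.3 ] 1.7667
```

View pics/w1.png

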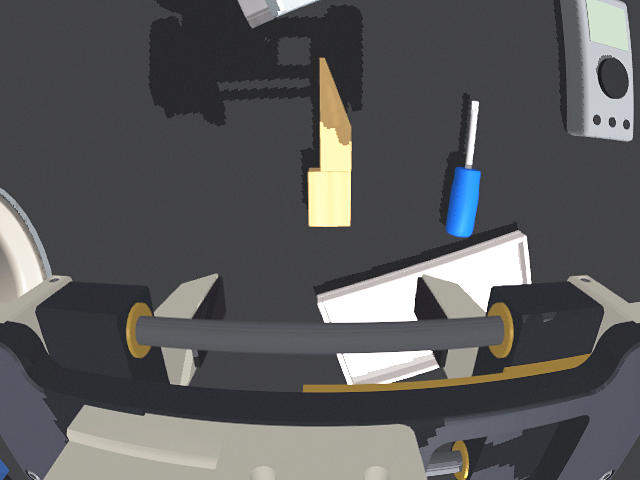

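The wedge is upright in the wrist view, with its head at (308–351, 169–226) and tip at (320,58), so the yaw matches. I'll check its position with rays.

Run:
```python
from h import *
import pickle;P=pickle.load(open("w1.pkl","rb"))
w=plane("wrist",[[308,170],[309,226],[351,226],[351,168],[320,58]],30,P);print(w,w[:4].mean(0))
c,s=np.cos(1.31),np.sin(1.31)
X=np.array([[22.5,17,30],[-22.5,17,30],[-22.5,-17,30],[22.5,-17,30],[112.5,7,30]])
print(proj("wrist",X@np.array([[c,s,0],[-s,c,0],[0,0,1]])+[437.6,-30.7,0],P))
```

```text
[[427.45  -4.36  30.  ]
 [415.96 -48.36  30.  ]
 [448.83 -57.32  30.  ]
 [460.41 -11.6   30.  ]
 [459.79  78.41  30.  ]] [438.16 -30.41  30.  ]
[[307.49 170.43]
 [308.2  225.83]
 [350.13 225.62]
 [350.83 170.31]
 [319.59  56.33]]
```

```bash
python3 -m pendant '[[[0.1,0.15,-0.6],[0,0,0],1],[[0.1,0.15,-0.6],[0,0,0],1],[[0.1,0.15,-0.6],[0,0,0],1],[[0.05,0.1,-0.6],[0,0,0],1],[[0.04,0.05,-0.6],[0,0,0],1],[[0,0,-0.6],[0,0,0],1],[[0,0,-0.6],[0,0,0],1],[[0,0,-0.3],[0,0,0],1],[[0,0,0],[0,0,0],1],[[0,0,0],[0,0,0],1]]'; python3 -c "
from h import *
o=bot.get_obs();print(o['tool_pos'],o['tcp_rot'])"
```

```text
time: 2.65
tool_pos: [436.7, -34.2, 45.7]
tcp_rot: [-3.141, 0.0, 1.298]
contact_force: [0.8, -0.2, -0.1]
grip_width: 91.6
finger_force: 0.0
[436.7  -34.18  45.75] [-3.14  0.    1.3 ]
```

```bash
python3 -m pendant '[[[0.05,0.12,-0.2],[0,0,0.1],1],[[0,0,-0.25],[0,0,0],1],[[0,0,-0.25],[0,0,0],1],[[0,0,-0.05],[0,0,0],1],[[0,0,0],[0,0,0],-1],[[0,0,0],[0,0,0],-1],[[0,0,0],[0,0,0],-1],[[0,0,0],[0,0,0],-1],[[0,0,0],[0,0,0],-1],[[0,0,0],[0,0,0],-1]]';python3 -m pendant '[[[0,0,0],[0,0,0],-1],[[0,0,0],[0,0,0],-1],[[0,0,0],[0,0,0],-1],[[0,0,0.1],[0,0,0],-1],[[0,0,0.3],[0,0,0],-1],[[0,0,0.5],[0,0,0],-1],[[0,0,0.5],[0,0,0],-1],[[0,0,0.3],[0,0,0],-1],[[0,0,0],[0,0,0],-1],[[0,0,0],[0,0,0],-1]]'
```

```text
time: 3.48
tool_pos: [438.5, -30.4, 23.4]
tcp_rot: [3.141, 0.0, 1.311]
contact_force: [-0.1, -0.2, 0.6]
grip_width: 56.4
finger_force: 0.0
time: 4.32
tool_pos: [438.6, -30.4, 74.7]
tcp_rot: [3.14, -0.0, 1.311]
contact_force: [-0.2, 0.8, -0.7]
grip_width: 33.9
finger_force: 30.0
```

```bash
python3 -m pendant '[[[0.4,0.16,0],[0,0,0.2],-1],[[0.7,0.3,0],[0,0,0.36],-1],[[0.7,0.3,0],[0,0,0.36],-1],[[0.7,0.3,0],[0,0,0.36],-1],[[0.7,0.3,0],[0,0,0.36],-1],[[0.7,0.3,0],[0,0,0.36],-1],[[0.7,0.3,0],[0,0,0.36],-1],[[0.7,0.3,0],[0,0,0.36],-1],[[0.7,0.3,0],[0,0,0.36],-1],[[0.37,0.06,0],[0,0,0.23],-1]]';python3 -m pendant '[[[0,0,0],[0,0,0],-1],[[0,0,-0.2],[0,0,0],-1],[[0,0,-0.2],[0,0,0],-1],[[0,0,0],[0,0,0],-1],[[0,0,0],[0,0,0],-1],[[0,0,0],[0,0,0],-1],[[0,0,0],[0,0,0],-1],[[0,0,0],[0,0,0],-1],[[0,0,0],[0,0,0],-1],[[0,0,0],[0,0,0],-1]]'
python3 - <<'E'
from h import *
o=bot.get_obs();P=bot.camera_params("wrist");print(o["tool_pos"],o["tcp_rot"],o["time"])
im=bot.capture("wrist");cv2.imwrite("pics/w2.png",im)
import pickle;pickle.dump(P,open("w2.pkl","wb"))
cv2.imwrite("pics/t2.png",bot.capture("top"))
t=np.array([0,0]);c,s=np.cos(.1374),np.sin(.1374)
X=np.array([[97,-15,58],[97,15,58],[107,-10,58],[137,-20,32],[69,-20,32.]])
print(proj("wrist",X@np.array([[c,s,0],[-s,c,0],[0,0,1]])+[505.5,182.5,0],P))
E
```

```text
time: 5.15
tool_pos: [630.8, 49.7, 72.8]
tcp_rot: [-3.141, -0.0, 1.711]
contact_force: [-0.1, -0.8, -0.7]
grip_width: 33.8
finger_force: 30.0
time: 5.98
tool_pos: [629.5, 48.2, 62.5]
tcp_rot: [3.141, 0.0, 1.708]
contact_force: [-0.3, -0.2, -1.0]
grip_width: 33.6
finger_force: 30.0
[629.5   48.25  62.48] [3.14 0.   1.71] 5.9833
[[304.51 -14.21]
 [305.08 -75.56]
 [330.17 -25.19]
 [393.89  18.27]
 [245.77  18.21]]
```

View pics/w2.png

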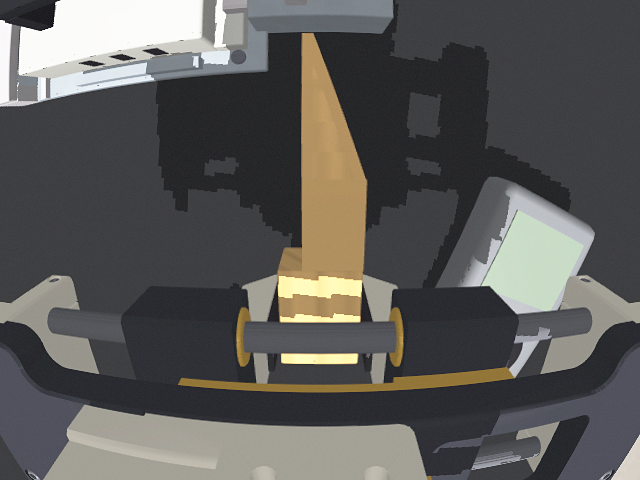

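The wedge is aligned with the housing: straight face at col 302, tip at (307,34), housing edge at row ~20–30, cols 246–393 as predicted. I'll check the face in cradle coordinates.

Run:
```python
from h import *
import pickle;P=pickle.load(open("w2.pkl","rb"))
w=plane("wrist",[[302,34],[313,34],[302,150],[302,268],[366,180]],69,P)-[505.5,182.5,0]
c,s=np.cos(.1374),np.sin(.1374)
print(w@np.array([[c,-s,0],[s,c,0],[0,0,1]]))
# housing -x and +x corners at its near edge
w=plane("wrist",[[246,18],[393,18]],32,P)-[505.5,182.5,0];print(w@np.array([[c,-s,0],[s,c,0],[0,0,1]]))
im=cv2.imread("pics/w2.png");cv2.imwrite("pics/c2.png",cv2.resize(im[0:60,220:420],None,fx=4,fy=4))
```

```text
[[  96.63  -38.65   69.  ]
 [ 100.52  -38.7    69.  ]
 [  96.56  -81.13   69.  ]
 [  96.05 -126.11   69.  ]
 [ 119.72  -91.95   69.  ]]
[[ 69.11 -19.9   32.  ]
 [136.59 -19.9   32.  ]]
```

View pics/c2.png

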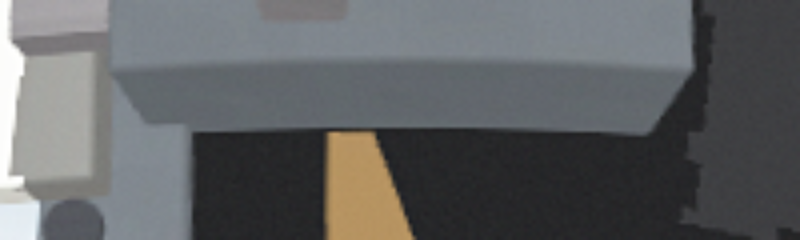

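```bash
python3 -m pendant '[[[0.043,0.006,-0.13],[0,0,0],-1],[[0,0,0],[0,0,0],-1],[[-0.04,0.289,0],[0,0,0],-1],[[-0.04,0.289,0],[0,0,0],-1],[[-0.04,0.289,0],[0,0,0],-1],[[-0.04,0.289,0],[0,0,0],-1],[[0,0,0],[0,0,0],-1],[[0,0,-0.04],[0,0,0],-1],[[0,0,-0.02],[0,0,0],-1],[[0,0,0],[0,0,0],-1]]'
python3 - <<'E'
from h import *
o=bot.get_obs();print(o["tool_pos"],o["tcp_rot"],o["contact_force"],o["moment"])
im=bot.capture("top");s=bot.capture("scene")
a=cv2.resize(im[195:270,240:340],None,fx=5,fy=5,interpolation=cv2.INTER_CUBIC)
cv2.imwrite("pics/c3.png",a)
print(o["tool_pos"]-0)
w=o["tool_pos"]-[505.5,182.5,0];c,s=np.cos(.1374),np.sin(.1374);print(w@np.array([[c,-s,0],[s,c,0],[0,0,1]]))
E
```

```text
time: 6.92
tool_pos: [625.9, 82.9, 56.3]
tcp_rot: [-3.141, 0.0, 1.708]
contact_force: [0.1, -0.9, -1.3]
grip_width: 33.5
finger_force: 30.0
[625.88  82.87  56.34] [-3.14  0.    1.71] [ 0.11 -0.92 -1.29] [-0.07 -0.06  0.01]
[625.88  82.87  56.34]
[ 105.6  -115.18   56.34]
```

```bash
python3 -m pendant '[[[-0.023,0.165,-0.015],[0,0,0],-1],[[-0.023,0.165,0],[0,0,0],-1],[[-0.023,0.165,0],[0,0,0],-1],[[-0.023,0.165,0],[0,0,0],-1],[[-0.023,0.165,0],[0,0,0],-1],[[-0.023,0.165,0],[0,0,0],-1],[[0,0,0],[0,0,0],-1],[[0,0,0],[0,0,0],-1],[[0,0,0],[0,0,0],-1],[[0,0,0],[0,0,0],-1]]'
python3 - <<'E'
from h import *
o=bot.get_obs()
f=o["contact_force"];w=o["tool_pos"]-[505.5,182.5,0];c,s=np.cos(.1374),np.sin(.1374);M=np.array([[c,-s,0],[s,c,0],[0,0,1]]);print(w@M,f@M,o["moment"]@M,o["tcp_rot"])
im=bot.capture("top")
cv2.imwrite("pics/c3.png",cv2.resize(im[195:315,240:360],None,fx=5,fy=5,interpolation=cv2.INTER_CUBIC))
E
```

```text
time: 7.85
tool_pos: [621.5, 112.5, 56.0]
tcp_rot: [-3.141, 0.001, 1.708]
contact_force: [-1.1, -5.0, 0.1]
grip_width: 33.7
finger_force: 30.0
[105.36 -85.2   56.03] [-1.8  -4.75  0.09] [-0.75  0.27  0.19] [-3.14  0.    1.71]
```

View pics/c3.png

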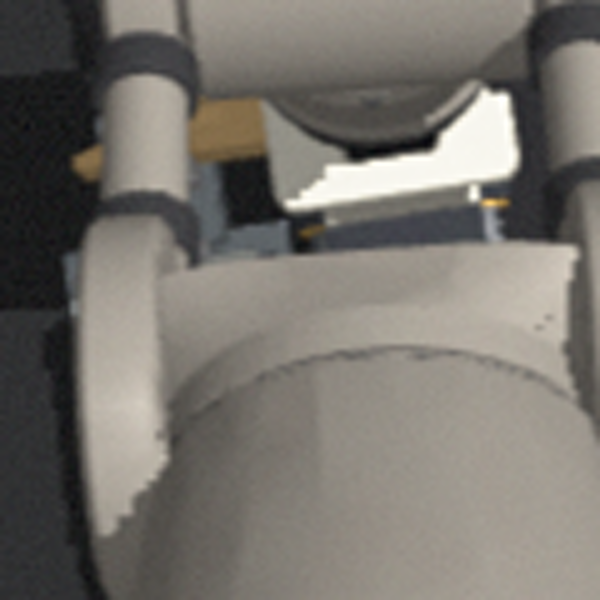

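The arm hides the latch, but the forces (−1.8 N in x, −4.8 N in y) show the taper is working against the catch. Keep pushing.

```bash
python3 -m pendant '[[[-0.023,0.165,0],[0,0,0],-1],[[-0.023,0.165,0],[0,0,0],-1],[[-0.023,0.165,0],[0,0,0],-1],[[-0.023,0.165,0],[0,0,0],-1],[[-0.023,0.165,0],[0,0,0],-1],[[-0.023,0.165,0],[0,0,0],-1],[[0,0,0],[0,0,0],-1],[[0,0,0],[0,0,0],-1],[[0,0,0],[0,0,0],-1],[[0,0,0],[0,0,0],-1]]'
cat > st.py <<'E'
from h import *
o=bot.get_obs()
f=o["contact_force"];w=o["tool_pos"]-[505.5,182.5,0];c,s=np.cos(.1374),np.sin(.1374);M=np.array([[c,-s,0],[s,c,0],[0,0,1]]);print("cradle",w@M,"F",f@M,"M",o["moment"]@M,o["tcp_rot"])
E
python3 st.py
```

```text
time: 8.73
tool_pos: [617.5, 142.5, 56.0]
tcp_rot: [-3.141, 0.0, 1.708]
contact_force: [-1.3, -4.2, -0.9]
grip_width: 33.8
finger_force: 30.0
cradle [105.45 -55.    55.98] F [-1.91 -4.01 -0.91] M [-0.76  0.2   0.16] [-3.14  0.    1.71]
```

```bash
python3 -m pendant '[[[-0.023,0.165,0],[0,0,0],-1],[[-0.023,0.165,0],[0,0,0],-1],[[-0.023,0.165,0],[0,0,0],-1],[[-0.009,0.066,0],[0,0,0],-1],[[0,0,0],[0,0,0],-1],[[0,0,0],[0,0,0],-1],[[0,0,0],[0,0,0],-1],[[0,0,0],[0,0,0],-1],[[0,0,0],[0,0,0],-1],[[0,0,0],[0,0,0],-1]]'
python3 st.py
```

```text
time: 9.57
tool_pos: [615.3, 159.3, 56.0]
tcp_rot: [-3.142, 0.0, 1.708]
contact_force: [-0.8, -4.2, -2.3]
grip_width: 34.0
finger_force: 30.0
cradle [105.56 -38.    56.02] F [-1.41 -4.09 -2.35] M [-0.86  0.11  0.12] [-3.14  0.    1.71]
```

Expected home is −37.5. I'll push a little more to feel the shoulder.

```bash
python3 -m pendant '[[[-0.005,0.033,0],[0,0,0],-1],[[-0.005,0.033,0],[0,0,0],-1],[[-0.005,0.033,0],[0,0,0],-1],[[0,0,0],[0,0,0],-1],[[0,0,0],[0,0,0],-1],[[0,0,0],[0,0,0],-1],[[0,0,0],[0,0,0],-1],[[0,0,0],[0,0,0],-1],[[0,0,0],[0,0,0],-1],[[0,0,0],[0,0,0],-1]]'
python3 st.py
```

```text
time: 10.4
tool_pos: [615.1, 160.7, 56.1]
tcp_rot: [-3.141, 0.002, 1.708]
contact_force: [-0.6, -11.3, -0.7]
grip_width: 33.7
finger_force: 30.0
cradle [105.59 -36.64  56.08] F [ -2.16 -11.11  -0.75] M [-1.88  0.23  0.19] [-3.14  0.    1.71]
```

```bash
python3 -m pendant '[[[-0.005,0.033,0],[0,0,0],-1],[[-0.005,0.033,0],[0,0,0],-1],[[0,0,0],[0,0,0],-1],[[0,0,0],[0,0,0],-1],[[0,0,0],[0,0,0],-1],[[0,0,0],[0,0,0],-1],[[0,0,0],[0,0,0],-1],[[0,0,0],[0,0,0],-1],[[0,0,0],[0,0,0],-1],[[0,0,0],[0,0,0],-1]]'
python3 st.py
```

```text
time: 11.23
tool_pos: [615.1, 160.8, 56.1]
tcp_rot: [-3.141, 0.005, 1.708]
contact_force: [-0.3, -17.8, -0.7]
grip_width: 34.2
finger_force: 30.0
cradle [105.6  -36.53  56.09] F [ -2.7  -17.58  -0.75] M [-2.95  0.21  0.22] [-3.14  0.    1.71]
```

Force rises with no motion, so the wedge is home. I'll ease off, half-open and lift.

```bash
python3 -m pendant '[[[0.005,-0.033,0],[0,0,0],-1],[[0.005,-0.033,0],[0,0,0],-1],[[0.005,-0.033,0],[0,0,0],-0.6],[[0,0,0],[0,0,0],0],[[0,0,0],[0,0,0],0],[[0,0,0],[0,0,0],0],[[0,0,0],[0,0,0],0],[[0,0,0],[0,0,0],0],[[0,0,0],[0,0,0],0],[[0,0,0],[0,0,0],0]]'
python3 st.py
python3 -m pendant '[[[0,0,0.2],[0,0,0],0],[[0,0,0.4],[0,0,0],0],[[0,0,0.7],[0,0,0],0],[[0,0,0.8],[0,0,0],0],[[0,0,0.8],[0,0,0],0],[[0,0,0.8],[0,0,0],0],[[0,0,0.8],[0,0,0],0],[[0,-0.6,0.6],[0,0,0],0],[[0,-0.6,0.5],[0,0,0],0],[[0,-0.6,0],[0,0,0],0]]'
python3 st.py
```

```text
time: 12.07
tool_pos: [615.0, 161.6, 56.1]
tcp_rot: [3.141, -0.0, 1.708]
contact_force: [-0.1, 0.3, -0.2]
grip_width: 45.9
finger_force: 0.0
cradle [105.62 -35.73  56.12] F [-0.07  0.31 -0.24] M [-0.05 -0.09 -0.  ] [ 3.14 -0.    1.71]
time: 12.9
tool_pos: [616.5, 107.1, 229.5]
tcp_rot: [3.133, 0.001, 1.709]
contact_force: [1.1, 0.2, 0.3]
grip_width: 45.7
finger_force: 0.0
cradle [ 99.58 -89.85 229.53] F [1.13 0.06 0.27] M [-0.04 -0.18  0.05] [3.13 0.   1.71]
```

Run:
```python
from h import *
import pickle
o=bot.get_obs();P=bot.camera_params("wrist");print(o["tool_pos"])
im=bot.capture("wrist");pickle.dump(P,open("w3.pkl","wb"));cv2.imwrite("pics/w3f.png",im)
c,s=np.cos(.1374),np.sin(.1374)
X=np.array([[97,-15,58],[107,-10,58],[121,-10,58],[121,10,58],[0,0,80.]])
q=proj("wrist",X@np.array([[c,s,0],[-s,c,0],[0,0,1]])+[505.5,182.5,0],P);print(q)
u,v=q[1].astype(int);u=max(150,min(490,u));v=max(110,v)
print(u-150,v-110);cv2.imwrite("pics/w3.png",cv2.resize(im[v-110:v+110,u-150:u+150],None,fx=2.6,fy=2.6,interpolation=cv2.INTER_CUBIC))
```

```text
[616.45 107.14 229.53]
[[316.73 129.97]
 [328.83 124.04]
 [345.72 124.22]
 [345.86 100.47]
 [194.54 115.37]]
178 14
```

View pics/w3.png

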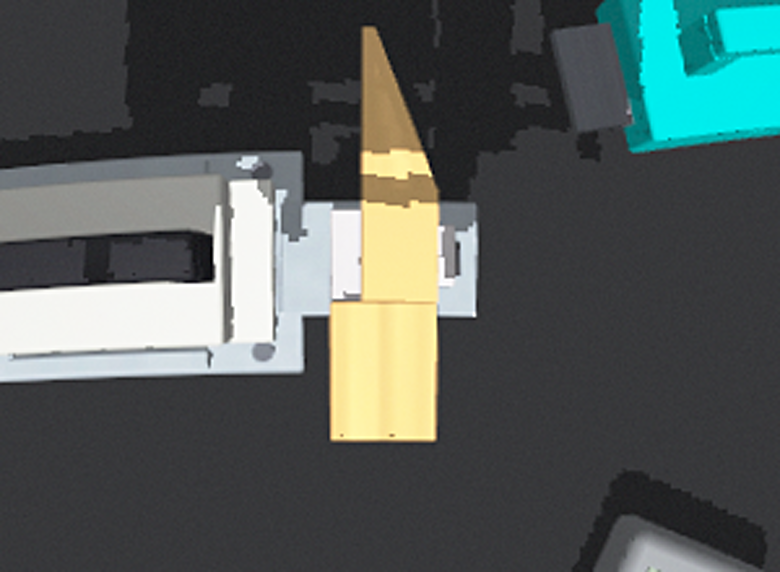

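The wedge is home: its shoulder is on the post (crop row 302), the plate rests against the neck at crop col 440, and the tongue is clear of the shelf. Next I'll go over the module's handle.

```bash
python3 -m pendant '[[[-0.2,0.15,0],[0,0,-0.8],0],[[-0.4,0.27,-0.2],[0,0,-0.97],0],[[-0.4,0.27,-0.3],[0,0,-0.97],0],[[-0.4,0.27,-0.3],[0,0,-0.97],0],[[-0.4,0.27,-0.3],[0,0,-0.97],0],[[-0.4,0.27,-0.3],[0,0,-0.97],0],[[-0.4,0.27,-0.3],[0,0,-0.97],0],[[-0.4,0.27,-0.3],[0,0,-0.97],0],[[-0.4,0.27,-0.3],[0,0,-0.97],0],[[-0.3,0.2,-0.3],[0,0,-0.97],0]]'
python3 -m pendant '[[[0,0,-0.2],[0,0,-0.9],0],[[0,0,-0.1],[0,0,-0.9],0],[[0,0,0],[0,0,-0.9],0],[[0,0,0],[0,0,-0.7],0],[[0,0,0],[0,0,0],0],[[0,0,0],[0,0,0],0],[[0,0,0],[0,0,0],0],[[0,0,0],[0,0,0],0],[[0,0,0],[0,0,0],0],[[0,0,0],[0,0,0],0]]'
python3 st.py
python3 - <<'E'
from h import *
import pickle
P=pickle.load(open("w3.pkl","rb"));c,s=np.cos(.1374),np.sin(.1374)
uv=np.array([[213,232],[213,281],[90,257],[273,180],[273,345]])/2.6+[178,14]
for z in(80,18):
  print(z,(plane("wrist",uv,z,P)-[505.5,182.5,0])@np.array([[c,-s,0],[s,c,0],[0,0,1]]))
E
```

```text
time: 13.78
tool_pos: [503.1, 183.4, 146.6]
tcp_rot: [3.142, -0.001, 0.559]
contact_force: [0.2, -1.2, -0.1]
grip_width: 45.9
finger_force: 0.0
time: 14.62
tool_pos: [504.0, 182.6, 137.2]
tcp_rot: [3.142, -0.0, 0.157]
contact_force: [1.4, -0.0, 0.5]
grip_width: 45.9
finger_force: 0.0
cradle [ -1.45   0.32 137.16] F [ 1.36 -0.24  0.51] M [ 0.06  0.01 -0.01] [ 3.14 -0.    0.16]
80 [[ 53.21   6.82  80.  ]
 [ 53.06  -8.    80.  ]
 [ 15.19   1.04  80.  ]
 [ 71.15  22.06  80.  ]
 [ 70.84 -27.69  80.  ]]
18 [[ 43.9   11.04  18.  ]
 [ 43.71  -6.95  18.  ]
 [ -2.26   4.03  18.  ]
 [ 65.68  29.55  18.  ]
 [ 65.3  -30.85  18.  ]]
```

```bash
python3 -m pendant '[[[0.05,0,-0.4],[0,0,-0.16],0],[[0,0,-0.5],[0,0,0],0],[[0,0,-0.5],[0,0,0],0],[[0,0,-0.4],[0,0,0],0],[[0,0,-0.3],[0,0,0],0],[[0,0,-0.04],[0,0,0],0],[[0,0,0],[0,0,0],0],[[0,0,0],[0,0,0],-1],[[0,0,0],[0,0,0],-1],[[0,0,0],[0,0,0],-1]]'
python3 -m pendant '[[[0,0,0],[0,0,0],-1],[[0,0,0],[0,0,0],-1],[[0,0,0],[0,0,0],-1],[[0,0,0],[0,0,0],-1],[[0,0,0],[0,0,0],-1],[[0,0,0],[0,0,0],-1],[[0,0,0],[0,0,0],-1],[[0,0,0],[0,0,0],-1],[[0,0,0],[0,0,0],-1],[[0,0,0],[0,0,0],-1]]'
python3 st.py
```

```text
time: 15.45
tool_pos: [506.0, 182.7, 73.6]
tcp_rot: [3.142, -0.001, 0.137]
contact_force: [0.5, 0.3, -0.4]
grip_width: 30.2
finger_force: 0.0
time: 16.28
tool_pos: [505.7, 182.8, 73.2]
tcp_rot: [-3.141, -0.001, 0.137]
contact_force: [-0.8, 2.7, 5.2]
grip_width: 15.7
finger_force: 30.0
cradle [ 0.21  0.31 73.18] F [-0.38  2.79  5.16] M [ 0.41  0.15 -0.04] [-3.14 -0.    0.14]
```

Handle gripped. Now I'll tilt 16° about the x = −65 edge in 2° steps.

```bash
python3 -m pendant '[[[-0.078,-0.011,0.1],[0.04,-0.288,0],-1],[[-0.081,-0.011,0.071],[0.04,-0.288,0],-1],[[-0.084,-0.012,0.069],[0.04,-0.288,0],-1],[[-0.086,-0.012,0.065],[0.04,-0.288,0],-1],[[0,0,0],[0,0,0],-1],[[0,0,0],[0,0,0],-1],[[0,0,0],[0,0,0],-1],[[0,0,0],[0,0,0],-1],[[0,0,0],[0,0,0],-1],[[0,0,0],[0,0,0],-1]]'
python3 st.py
python3 -c "
from h import *
im=bot.capture('scene');cv2.imwrite('pics/s4.png',cv2.resize(im[180:360,280:460],None,fx=3.3,fy=3.3))"
```

```text
time: 17.12
tool_pos: [495.7, 181.2, 81.7]
tcp_rot: [3.142, -0.139, 0.137]
contact_force: [0.9, -0.1, -2.9]
grip_width: 16.0
finger_force: 30.0
cradle [-9.91  0.05 81.69] F [ 0.91 -0.28 -2.94] M [0.   0.22 0.02] [ 3.14 -0.14  0.14]
```

View pics/s4.png

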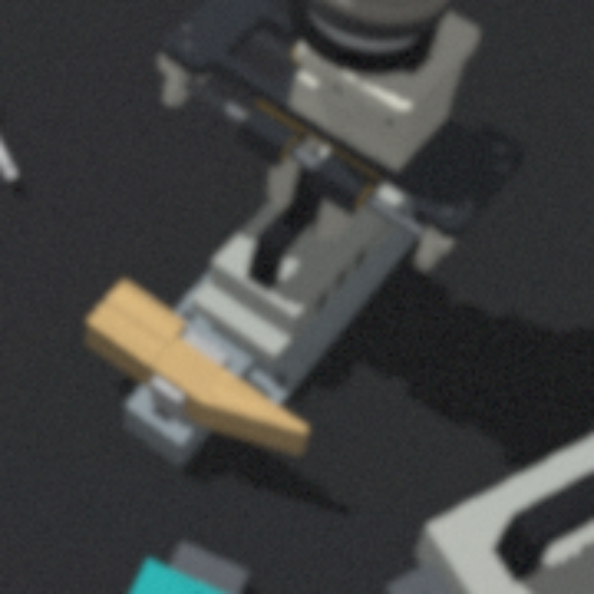

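The module's shelf end (crop (245,320)) is rising with the gripper, the wedge is in place, and forces are low. Continuing the tilt.

```bash
python3 -m pendant '[[[-0.088,-0.012,0.063],[0.04,-0.288,0],-1],[[-0.09,-0.012,0.06],[0.04,-0.288,0],-1],[[-0.092,-0.012,0.056],[0.04,-0.288,0],-1],[[-0.094,-0.013,0.053],[0.04,-0.288,0],-1],[[0,0,0],[0,0,0],-1],[[0,0,0],[0,0,0],-1],[[0,0,0],[0,0,0],-1],[[0,0,0],[0,0,0],-1],[[0,0,0],[0,0,0],-1],[[0,0,0],[0,0,0],-1]]'
python3 st.py
```

```text
time: 18.0
tool_pos: [484.9, 179.8, 88.9]
tcp_rot: [-3.141, -0.279, 0.137]
contact_force: [0.7, 0.6, -2.8]
grip_width: 15.6
finger_force: 30.0
cradle [-20.77   0.12  88.85] F [ 0.79  0.51 -2.81] M [0.02 0.38 0.04] [-3.14 -0.28  0.14]
```

```bash
python3 -m pendant '[[[0,0,0.05],[0,0,0],-1],[[0.105,0.015,0.015],[0,0,0],-1],[[0.105,0.015,0.015],[0,0,0],-1],[[0.105,0.015,0.015],[0,0,0],-1],[[0.105,0.015,0.015],[0,0,0],-1],[[0.105,0.015,0.015],[0,0,0],-1],[[0.105,0.015,0.015],[0,0,0],-1],[[0,0,0],[0,0,0],-1],[[0,0,0],[0,0,0],-1],[[0,0,0],[0,0,0],-1]]'
python3 st.py
python3 -c "
from h import *
im=bot.capture('scene');cv2.imwrite('pics/s5.png',cv2.resize(im[180:360,280:460],None,fx=3.3,fy=3.3))"
```

```text
time: 18.83
tool_pos: [503.4, 182.4, 93.0]
tcp_rot: [-3.142, -0.279, 0.137]
contact_force: [-0.0, 0.1, -3.8]
grip_width: 15.7
finger_force: 30.0
cradle [-2.09  0.23 93.04] F [-0.02  0.15 -3.78] M [-0.    0.42  0.02] [-3.14 -0.28  0.14]
```

View pics/s5.png

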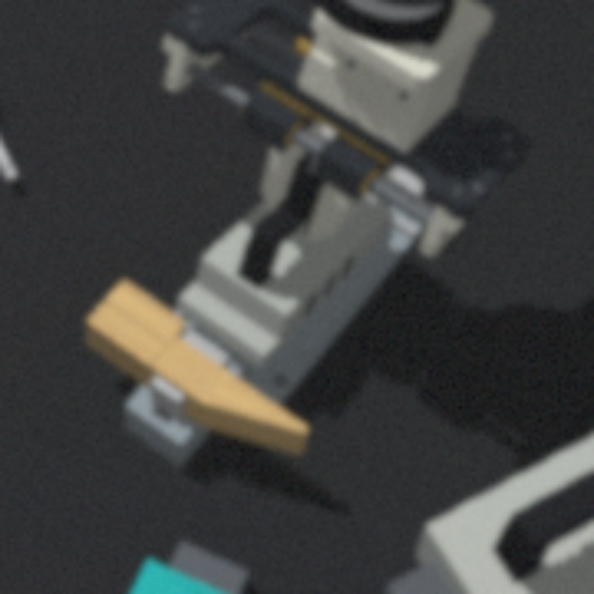

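The module has moved over the housing, just behind the post and wedge, with no side force and its weight (3.8 N) carried by the gripper. The lip is clear of the ledge by about 7 mm, so I'll lift straight up.

```bash
python3 -m pendant '[[[0,0,0.1],[0,0,0],-1],[[0,0,0.2],[0,0,0],-1],[[0,0,0.3],[0,0,0],-1],[[0,0,0.4],[0,0,0],-1],[[0,0,0.5],[0,0,0],-1],[[0,0,0.5],[0,0,0],-1],[[0,0,0.5],[0,0,0],-1],[[0,0,0.5],[0,0,0],-1],[[0,0,0.3],[0,0,0],-1],[[0,0,0],[0,0,0],-1]]'
python3 st.py
```

```text
time: 19.72
tool_pos: [504.8, 182.8, 195.1]
tcp_rot: [-3.141, -0.284, 0.137]
contact_force: [0.1, 0.4, -3.3]
grip_width: 15.5
finger_force: 30.0
cradle [ -0.62   0.38 195.14] F [ 0.12  0.41 -3.31] M [0.05 0.34 0.03] [-3.14 -0.28  0.14]
```

```bash
python3 -m pendant '[[[0.05,-0.3,0],[-0.032,0.234,-0.081],-1],[[0.05,-0.5,0],[-0.032,0.234,-0.081],-1],[[0.05,-0.7,0],[-0.032,0.234,-0.081],-1],[[0.05,-0.8,0],[-0.032,0.234,-0.081],-1],[[0.05,-0.8,0],[-0.032,0.234,-0.081],-1],[[0.05,-0.8,0],[-0.032,0.234,-0.081],-1],[[0.05,-0.8,0],[-0.032,0.234,-0.081],-1],[[0.05,-0.8,0],[-0.032,0.234,-0.081],-1],[[0.05,-0.8,0],[-0.032,0.234,-0.081],-1],[[0.05,-0.8,0],[-0.032,0.234,-0.081],-1]]'
python3 -m pendant '[[[0,-0.8,0],[0,0,0],-1],[[0,-0.8,0],[0,0,0],-1],[[0,-0.8,0],[0,0,0],-1],[[0,-0.8,0],[0,0,0],-1],[[0,-0.8,0],[0,0,0],-1],[[0,-0.5,0],[0,0,0],-1],[[0,-0.25,0],[0,0,0],-1],[[0,-0.1,0],[0,0,0],-1],[[0,0,0],[0,0,0],-1],[[0,0,0],[0,0,0],-1]]'
python3 st.py
python3 -c "
from h import *
im=bot.capture('scene');cv2.imwrite('pics/s6.png',im[40:300,120:460].repeat(2,0).repeat(2,1))"
```

```text
time: 20.55
tool_pos: [518.4, -31.7, 191.6]
tcp_rot: [3.129, 0.006, 0.041]
contact_force: [1.0, 0.3, -3.3]
grip_width: 16.0
finger_force: 30.0
time: 21.38
tool_pos: [518.5, -175.1, 191.9]
tcp_rot: [3.129, 0.004, 0.042]
contact_force: [0.4, -0.4, -3.3]
grip_width: 15.5
finger_force: 30.0
cradle [ -36.08 -356.02  191.92] F [ 0.37 -0.41 -3.32] M [ 0.01  0.03 -0.04] [3.13 0.   0.04]
```

View pics/s6.png

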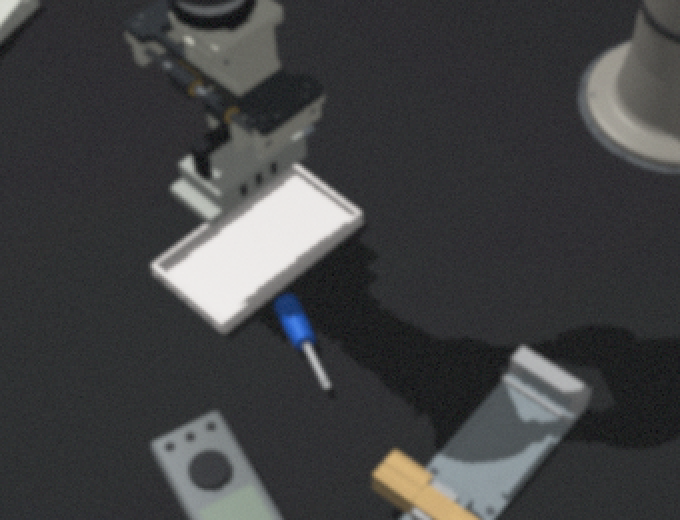

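The module hangs level above the tray, which sits at (260,250) in this crop. I'll correct the small roll and descend.

```bash
python3 -m pendant '[[[0.06,0,-0.4],[0.1,-0.03,0],-1],[[0,0,-0.5],[0,0,0],-1],[[0,0,-0.5],[0,0,0],-1],[[0,0,-0.5],[0,0,0],-1],[[0,0,-0.5],[0,0,0],-1],[[0,0,-0.5],[0,0,0],-1],[[0,0,-0.4],[0,0,0],-1],[[0,0,-0.3],[0,0,0],-1],[[0,0,-0.15],[0,0,0],-1],[[0,0,0],[0,0,0],-1]]'
python3 -m pendant '[[[0,0,0],[0,0,0],-1],[[0,0,0],[0,0,0],-1],[[0,0,-0.03],[0,0,0],-1],[[0,0,-0.03],[0,0,0],-1],[[0,0,0],[0,0,0],-1],[[0,0,0],[0,0,0],-1],[[0,0,0],[0,0,0],-1],[[0,0,0],[0,0,0],-1],[[0,0,0],[0,0,0],-1],[[0,0,0],[0,0,0],-1]]'
python3 st.py
```

```text
time: 22.27
tool_pos: [519.9, -175.4, 78.5]
tcp_rot: [3.141, 0.002, 0.042]
contact_force: [-1.1, -0.1, -3.5]
grip_width: 15.7
finger_force: 30.0
time: 23.1
tool_pos: [520.4, -176.0, 77.9]
tcp_rot: [3.14, -0.0, 0.041]
contact_force: [0.7, -0.2, -4.7]
grip_width: 15.8
finger_force: 30.0
cradle [ -34.33 -357.2    77.9 ] F [ 0.65 -0.25 -4.7 ] M [0.02 0.   0.01] [ 3.14 -0.    0.04]
```

```bash
python3 -m pendant '[[[0,0,-0.035],[0,0,0],-1],[[0,0,-0.035],[0,0,0],-1],[[0,0,-0.035],[0,0,0],-1],[[0,0,-0.035],[0,0,0],-1],[[0,0,0],[0,0,0],-1],[[0,0,0],[0,0,0],-1],[[0,0,0],[0,0,0],-1],[[0,0,0],[0,0,0],-1],[[0,0,0],[0,0,0],-1],[[0,0,0],[0,0,0],-1]]'
python3 st.py
```

```text
time: 23.93
tool_pos: [520.4, -176.0, 73.7]
tcp_rot: [3.14, -0.0, 0.041]
contact_force: [-0.5, 0.7, -3.9]
grip_width: 15.7
finger_force: 30.0
cradle [ -34.32 -357.19   73.73] F [-0.36  0.76 -3.88] M [ 0.01 -0.04  0.05] [ 3.14 -0.    0.04]
```

```bash
python3 -m pendant '[[[0,0,-0.02],[0,0,0],-1],[[0,0,-0.02],[0,0,0],-1],[[0,0,-0.01],[0,0,0],-1],[[0,0,0],[0,0,0],-1],[[0,0,0],[0,0,0],-1],[[0,0,0],[0,0,0],-1],[[0,0,0],[0,0,0],-1],[[0,0,0],[0,0,0],-1],[[0,0,0],[0,0,0],-1],[[0,0,0],[0,0,0],-1]]'
python3 st.py
```

```text
time: 24.77
tool_pos: [520.4, -176.0, 72.2]
tcp_rot: [3.14, -0.0, 0.041]
contact_force: [1.1, 0.7, -2.4]
grip_width: 15.9
finger_force: 30.0
cradle [ -34.34 -357.17   72.21] F [ 1.17  0.59 -2.36] M [0.1  0.01 0.05] [ 3.14 -0.    0.04]
```

```bash
python3 -m pendant '[[[0,0,-0.015],[0,0,0],-1],[[0,0,-0.01],[0,0,0],-1],[[0,0,0],[0,0,0],-1],[[0,0,0],[0,0,0],-1],[[0,0,0],[0,0,0],-1],[[0,0,0],[0,0,0],-1],[[0,0,0],[0,0,0],-1],[[0,0,0],[0,0,0],-1],[[0,0,0],[0,0,0],-1],[[0,0,0],[0,0,0],-1]]'
python3 st.py
```

```text
time: 25.6
tool_pos: [520.4, -175.9, 72.1]
tcp_rot: [3.14, -0.0, 0.041]
contact_force: [-3.3, 2.1, 5.4]
grip_width: 15.5
finger_force: 30.0
cradle [ -34.34 -357.1    72.14] F [-2.94  2.57  5.44] M [ 0.39  0.45 -0.02] [ 3.14 -0.    0.04]
```

Seated: the force reversed from −4 to +5 N. I'll release and lift.

```bash
python3 -m pendant '[[[0,0,0.008],[0,0,0],-1],[[0,0,0],[0,0,0],-0.4],[[0,0,0],[0,0,0],0],[[0,0,0],[0,0,0],0],[[0,0,0],[0,0,0],0],[[0,0,0],[0,0,0],0],[[0,0,0],[0,0,0],0],[[0,0,0],[0,0,0],0],[[0,0,0],[0,0,0],0],[[0,0,0],[0,0,0],0]]'
python3 -m pendant '[[[0,0,0.2],[0,0,0],0],[[0,0,0.5],[0,0,0],0],[[0,0,0.7],[0,0,0],0],[[0,0,0.8],[0,0,0],0],[[0,0,0.8],[0,0,0],0],[[0,0,0.8],[0,0,0],0],[[-0.3,-0.8,0.8],[0,0,0],0],[[-0.3,-0.8,0.5],[0,0,0],0],[[-0.3,-0.8,0],[0,0,0],0],[[-0.3,-0.8,0],[0,0,0],0]]'
python3 -m pendant '[[[-0.3,-0.8,0],[0,0,0],0],[[-0.3,-0.8,0],[0,0,0],0],[[-0.3,-0.8,0],[0,0,0],0],[[-0.3,-0.8,0],[0,0,0],0],[[-0.3,-0.5,0],[0,0,0],0],[[0,0,0],[0,0,0],0],[[0,0,0],[0,0,0],0],[[0,0,0],[0,0,0],0],[[0,0,0],[0,0,0],0],[[0,0,0],[0,0,0],0]]'
python3 -c "
from h import *
im=bot.capture('scene');cv2.imwrite('pics/s7.png',im[90:350,170:510].repeat(2,0).repeat(2,1))"
```

```text
time: 26.43
tool_pos: [520.4, -176.0, 71.7]
tcp_rot: [3.14, -0.0, 0.041]
contact_force: [0.1, -0.4, -0.3]
grip_width: 45.5
finger_force: 0.0
time: 27.27
tool_pos: [484.4, -273.1, 226.7]
tcp_rot: [3.138, -0.003, 0.042]
contact_force: [0.6, -0.9, -0.8]
grip_width: 46.1
finger_force: 0.0
time: 28.1
tool_pos: [440.0, -382.0, 224.9]
tcp_rot: [3.14, -0.0, 0.043]
contact_force: [-0.2, -0.3, 0.7]
grip_width: 45.6
finger_force: 0.0
```

View pics/s7.png

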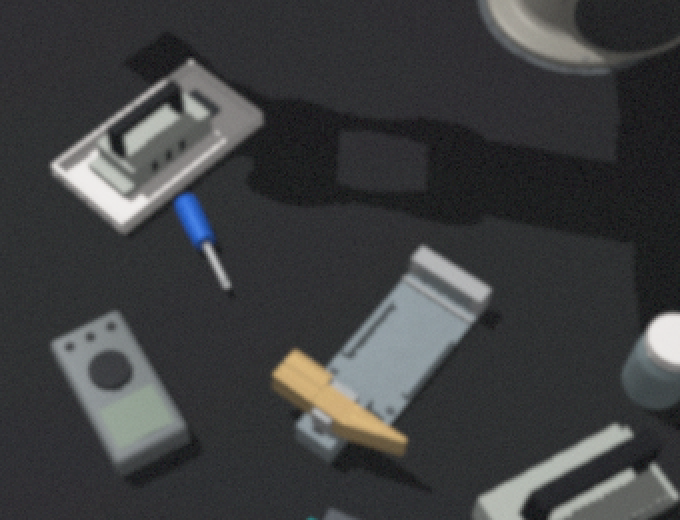

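The module stands upright and flat inside the tray (crop (155,130)), the wedge still holds the catch open (crop (335,400)), and the driver, meter and jar haven't moved.

```bash
python3 -c "
from plant import bot
print(bot.close_job())"
```

```text
the job is handed in; nothing more can be done
None
```

The job is handed in at about 28 s on the robot clock: the final picture shows the battery module upright and flat in the white tray, the wedge home and holding the catch open, and the screwdriver, meter and jar where they were.

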